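Turn a pressed cover over on the flip chute

TASK

Pick up the large tray-shaped steel cover, which lies hollow side up, and lay it lengthwise across the tipping bar of the turn-over chute, level, hollow side still up, with its middle a little uphill of the bar. Then let go, so that it tips over the bar, slides down the ramp and comes to rest in the catch tray at the foot, hollow side down. Leave the small cover and the flat blank where they are.

Things in the scene. Friction and masses are not known exactly. Their poses are not given: they have to be found in the camera images.
- cover: pressed steel tray, 100 (x) x 56 (y) x 14 mm, walls 3 mm, 120 g, lying hollow up. Origin: centre of its closed face; z points to the open side. Let go level, at most 8 mm above the bar, its x along the chute's x, its middle 15 to 38 (best 26) mm uphill of the bar (chute x = -26), it tips uphill end first, turns over and slides under the bar into the tray in 2 s; keep fingers beside it
- chute: fixed slick plywood and aluminium flip chute (in mm). Origin on the bench under its tipping bar; x level downhill, y across, z up. Bar: rod of 8 along y, 164 long, top at z 175; posts at y -76, 76, lower than the bar's top. Ramp 110 wide, 38 degrees, passes under the bar: surface z 149 at x -110, 63 at x 0, 4 at x 76; cheeks 29 high. Catch tray x 76 to 225, floor z 4, walls 30 high
- small_cover: bystander: smaller pressed steel cover of the same tray shape, 66 x 38 x 14 mm, hollow side up. Origin: centre of its underside, z up. Leave it alone.
- blank: bystander: flat steel blank without walls, 100 x 56 x 5 mm. Origin: centre of its underside, z up. Leave it alone.
Mind the look-alikes: they are no part of the job. Leave any orange or purple look-alike of the cover alone.

How it is judged (in metres and radians):
On the way, in this order (a step that is already met when the one before it is completed fails the run):
1. the cover is laid across the tipping bar, about level and hollow side up, its middle over the bar or up to 60 mm uphill of it and at most 40 mm above the bar's top (x of cover in the frame of chute between -0.06 and 0 m and y of cover in the frame of chute between -0.03 and 0.03 m and z of cover in the frame of chute between 0.165 and 0.215 m and angle between cover's own z axis and vertical below 0.35 rad and angle between the x axis of cover and the x axis of chute, either way round below 0.35 rad), for 0.05 s.
2. the cover, let go, has tipped over past upright on the ramp (angle between cover's own z axis and vertical above 1.8 rad and contact force between cover and the fingers below 0.1 N and z of cover in the frame of chute above 0.03 m).
At the end, for the whole second after the job is handed in: the large cover lies at rest in the catch tray at the foot of the ramp, hollow side down and within 10 degrees of flat; the small cover and the blank are within 20 mm of where they lay (angle between cover's own z axis and vertical above 2.967 rad and x of cover in the frame of chute between 0.076 and 0.226 m and y of cover in the frame of chute between -0.055 and 0.055 m and z of cover in the frame of chute below 0.032 m and linear speed of cover below 0.02 m/s and distance of each of small_cover, blank from where it was at the start of the episode below 0.02 m); the robot touches nothing.
It fails at once if the small cover or the blank is moved more than 20 mm (distance of any of small_cover, blank from where it was at the start of the episode above 0.02 m).
It also fails if it takes over 45 s, if anything falls off the work surface, if the arm or the gripper's body presses on something with over 40 N, if the wrist force passes 120 N, or if a joint passes its speed limit or range.

ROBOT

A 6-joint arm with a two-finger parallel gripper is mounted at the origin on the work surface. World frame = base frame: x ahead of the robot, y to its left, z up, the work surface at z = 0. Lengths are in mm, angles in rad, forces in N, time in s.
With the tool pointing down it reaches from about 350 to 775 mm from the base axis. Payload 5.5 kg.
Tool frame: the origin (TCP) lies midway between the tips of the shut fingers; the grasp point (between the pads) lies 19 mm behind it; z points along the fingers, y is the line along which they close (so a half turn about z gives the same grasp; the last joint's range is limited). The gripper opens to 85 mm and grips with 20 to 120 N. Pads are 22 mm wide; open, the fingers measure 114 mm over their backs; the gripper's body (76 mm by 85 mm) begins 54 mm behind the grasp point. The pads swing forward as they close: fully open they stand 13 mm farther back than shut.
Start: joints at [-1.413, 0.313, 0.046, 1.304, 0, 1.431], TCP at [168.71, -549.735, 231.323] pointing down, gripper open.
Joint ranges: [-2.76, 2.76], [-0.86, 1.69], [-1.03, 1.26], [-2.2, 2.34], [-1.47, 1.5], [-3.14, 3.14]. Speed limits (rad/s): [2.57, 2.57, 3.14, 3.14, 3.14, 3.14].

INTERFACE

Orientations are given as a unit quaternion [w, x, y, z].
In Python, from workcell import ctrl, camera gives the robot as it stands.
- The arm moves only by the tool step_arm, never from a script. Its argument "moves" is a list of rows, each a list of 5 numbers: the opening, from -1 (shut) to 1 (fully open), so that 0 is half open, then the shift along the tool's x, y, z each as a share of 0.25 m, from -1 to 1, then the turn about the tool's z as a share of pi/2 rad, from -1 to 1. In form: [[fingers, x, y, z, spin], ...]. A call has 1 to 10 rows; each row shifts and turns the commanded pose from where the row before left it, along the tool's axes as they then stand; what a row does not reach is not made up. A row lasts 1/10 s, in which the tool goes at most 50 mm and 8.59 degrees, less where a joint would pass 70% of its speed; a pose out of reach is approached as far as the arm can. A call with a number of a shift or a turn outside -1 to 1 is refused whole. A call with a gripper value outside its range is refused whole. The fingers move at their own pace and stop on an object; "squeeze" is the grip in N (left out, the last holds). Time passes only in rows, so rows that do not move let the fingers close. It gives the time, the measured TCP pose, the force, the opening and the grip force at its end, in the units of the state.
- ctrl.get_obs(): the state, without advancing time (a new reading comes with each control period).
- camera(name): name is "scene" or "top" or "wrist"; returns a dict with "img" (420x560x3 uint8, red, green, blue), "z_map" (420x560 float32, mm along the optical axis (not along the pixel's ray), 0 where there is no reading), "fx", "fy", "cx", "cy" (pixels), "k1" (the pictures are not rectified: a ray, as slopes to the right and down, at radius r is drawn at 1 + k1 r^2 times it, then the intrinsics apply), "extrinsics" (4x4, takes a point from world to camera coordinates). Camera axes: x right, y up, looking along -z (the intrinsics and any distortion apply to the point x, -y, -z); pixel columns grow to the right and rows downward; lengths in mm; the calibration is good to about 2 mm. A picture is of the moment at which its call begins.
- ctrl.close_job(): hands the job in; it is judged then, once.
The state is a dict: "clock": time; "q": joint angles; "qd": joint speeds; "joint_efforts": joint torques, N m; "tool_pos": TCP position; "tool_rot": TCP orientation; "force": force on the tool from outside, world axes, zero at the start; "wrist_torque": the same for the moment, N m; "width": opening from 0.0 (shut) to 1.0 (fully open); "grip_force": force on a finger pad.
Only numpy, scipy, OpenCV 4.12 (cv2) and the standard library are available. Lean on these libraries where they do the work, as an engineer would, in place of code of your own. Each camera call takes 0.05 s, during which the arm holds its last target. There are 200 camera calls.

## Working session

There is one attempt and no reset: what is moved stays moved. The work goes in short steps, Python scripts to look and compute and a tool call to move; the robot and the scene stay as the last step left them, time stands still between calls to the robot, and variables do not carry over. Pictures are saved under pics/ and viewed, at most 10 in all, crops included, and the job is handed in when it is done.

Besides the shell and the picture viewer there is one more tool, called after "Request:" as a command line: name --pt "numbers of a row" for each row, then --argument value for the rest. step_arm: Moves the arm, as the interface text tells. Shift numbers are shares of 0.25 m and turn numbers shares of pi/2 rad, none past 1 either way. Its arguments: {"type":"object","properties":{"moves":{"type":"array"},"squeeze":{"type":"number"}},"required":["moves"]}

```bash
mkdir -p pics
cat > h.py <<'E'
import numpy as np,cv2
from workcell import ctrl,camera
def snap(name,f=None):
    c=camera(name)
    if f: cv2.imwrite('pics/'+f,c['img'][:,:,::-1])
    return c
def cloud(c):
    h,w=c['z_map'].shape
    K=np.array([[c['fx'],0,c['cx']],[0,c['fy'],c['cy']],[0,0,1]],float)
    uv=np.stack(np.meshgrid(np.arange(w),np.arange(h)),-1).reshape(-1,1,2).astype(float)
    s=cv2.undistortPoints(uv,K,np.array([c['k1'],0,0,0,0.])).reshape(h,w,2)
    z=c['z_map'].astype(float)
    p=np.stack([s[...,0]*z,-s[...,1]*z,-z],-1)
    E=np.array(c['extrinsics'])
    P=(p-E[:3,3])@E[:3,:3]
    P[z==0]=np.nan
    return P
E
python3 - <<'E'
from h import *
a=snap('top','top.png');b=snap('scene','scene.png')
np.savez('t.npz',P=cloud(a),img=a['img']);np.savez('s.npz',P=cloud(b),img=b['img'])
print(ctrl.get_obs())
print(a['extrinsics'],a['fx'],a['k1'])
E
```

```text
{'clock': 0.1, 'q': array([-1.41260290e+00,  3.13932464e-01,  4.50570273e-02,  1.30358798e+00,
        3.87780682e-07,  1.43119554e+00]), 'qd': array([ 4.47450279e-04,  1.44731876e-04,  3.58367027e-03,  7.32244030e-04,
       -6.22058332e-05, -4.01764249e-04]), 'joint_efforts': array([ 2.71560151e-03, -4.81727242e+01,  2.99242562e+01,  1.27678982e-02,
        4.14682603e-06, -9.65969576e-06]), 'tool_pos': array([ 168.62816932, -549.22891579,  230.47941858]), 'tool_rot': array([-8.33509668e-04,  9.88934948e-01,  1.48347480e-01, -7.55490010e-06]), 'force': array([0.61877235, 0.78093099, 0.45118291]), 'wrist_torque': array([-0.00165939, -0.02306345, -0.00935657]), 'grip_force': 0.0, 'width': 0.9998701573073543}
[[ 7.41080415e-03 -9.99625431e-01 -2.63453420e-02 -1.21028450e+02]
 [ 9.95608936e-01  4.91732022e-03  9.34808325e-02 -6.26274271e+02]
 [-9.33162690e-02 -2.69224260e-02  9.95272454e-01 -9.16263802e+02]
 [ 0.00000000e+00  0.00000000e+00  0.00000000e+00  1.00000000e+00]] 447.65014696764905 -0.005979832384746957
```

View pics/top.png

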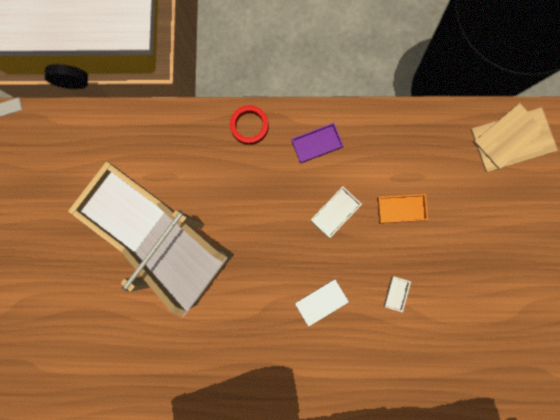

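View pics/scene.png

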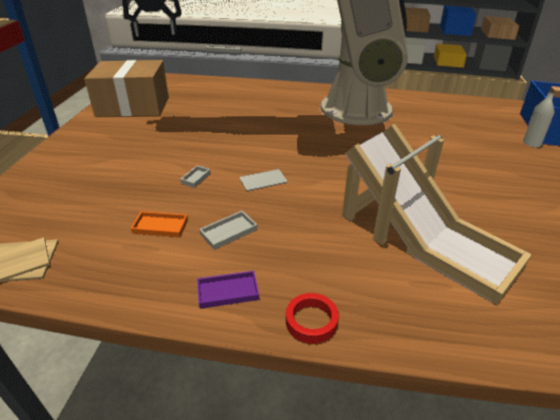

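The top view shows these lookalikes: bare steel cover with rim (336,212), orange tray (403,208), purple tray (317,143), small cover (398,294) and flat blank (322,303). I choose the large steel one at (336,212). The chute's bar runs (128,285)–(180,216), and the scene view shows the ramp's high end nearest the robot, with the catch tray farther off.

Run:
```python
from h import *
d=np.load('t.npz');P=d['P'];img=d['img']
hsv=cv2.cvtColor(img,cv2.COLOR_RGB2HSV)
m=((hsv[...,1]<70)&(hsv[...,2]>110)).astype(np.uint8)
m=cv2.morphologyEx(m,cv2.MORPH_CLOSE,np.ones((3,3)))
for n,(u0,v0,u1,v1) in dict(cover=(300,175,370,245),blank=(285,270,360,335),small=(375,268,420,320)).items():
    k=np.zeros_like(m);k[v0:v1,u0:u1]=m[v0:v1,u0:u1]
    c=max(cv2.findContours(k,0,2)[0],key=cv2.contourArea)[:,0]
    Q=P[c[:,1],c[:,0]];Q=Q[~np.isnan(Q[:,0])]
    r=cv2.minAreaRect(Q[:,:2].astype(np.float32))
    print(n,r,'z',np.percentile(Q[:,2],[5,50,95]))
# bar: points above 165
k=(P[...,2]>160)&(P[...,2]<185)
k[:,260:]=False
v,u=np.where(k);Q=P[k];print(len(Q),u.min(),u.max(),v.min(),v.max())
print('bar',cv2.fitLine(Q[:,:2].astype(np.float32),2,0,.01,.01).ravel(),cv2.minAreaRect(Q[:,:2].astype(np.float32)),np.percentile(Q[:,2],[5,50,95]))
# ramp plane gradient
k=np.zeros(P.shape[:2],bool);k[245:290,170:205]=True
Q=P[k];Q=Q[(Q[:,2]>70)&(Q[:,2]<140)]
A=np.c_[Q[:,:2],np.ones(len(Q))];g=np.linalg.lstsq(A,Q[:,2],rcond=None)[0];print('ramp grad',g,np.degrees(np.arctan2(-g[1],-g[0])),np.degrees(np.arctan(np.hypot(*g[:2]))))
# whole chute above 15mm
cv2.imwrite('pics/crop.png',cv2.resize(img[170:340,270:440,::-1],(600,600),interpolation=cv2.INTER_CUBIC))
```

```text
cover ((639.2122802734375, -235.21739196777344), (57.8941535949707, 99.71672058105469), 46.11784362792969) z [-0.457814   13.26747214 15.84559579]
blank ((446.53570556640625, -205.1356658935547), (57.6100959777832, 101.56793212890625), 31.51632308959961) z [-1.06246874  3.44923661  7.53334339]
small ((467.11810302734375, -362.790771484375), (37.654457092285156, 65.7843246459961), 73.5295181274414) z [ 4.92434434 13.74333997 17.28197122]
782 121 221 210 313
bar [  0.8048024  -0.5935428 538.1697     88.629295 ] ((525.5281982421875, 70.13362121582031), (114.5859146118164, 170.46026611328125), 54.37687683105469) [161.96190133 172.25467225 175.92895525]
ramp grad [ -0.4543636   -0.63524097 381.61800839] 54.425307566677475 37.99020950703772
```

View pics/crop.png

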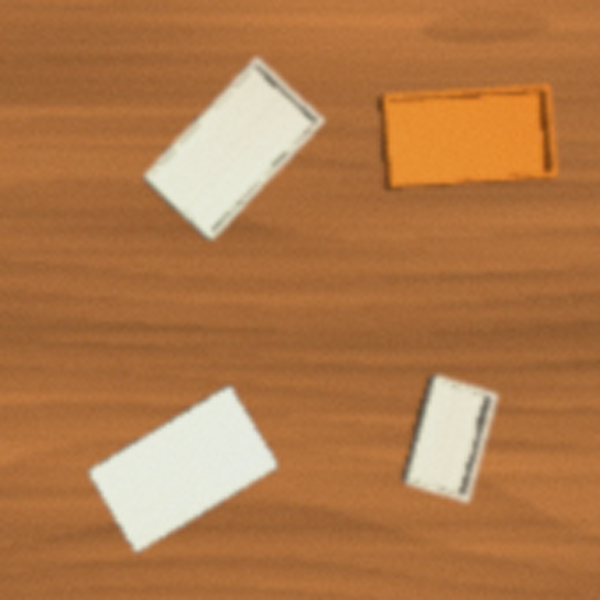

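The crop confirms the choice: the part at (235,150) has walls, measures about 58x100 mm and is bare steel.

```bash
cat >> h.py <<'E'
from scipy.spatial.transform import Rotation as R
def go(x,y,z,yaw):
    o=ctrl.get_obs();q=o['tool_rot'];r=R.from_quat([q[1],q[2],q[3],q[0]]);M=r.as_matrix()
    d=np.array([x,y,z])-o['tool_pos'];yw=np.degrees(np.arctan2(M[1,0],M[0,0]))
    s=-((yaw-yw+180)%360-180)
    print('pos',o['tool_pos'].round(1),'yaw',yw.round(2),'tilt',np.degrees(np.arccos(-M[2,2])).round(2),'width',o['width'],'clock',o['clock'],'q6',o['q'][5])
    print('shift shares total',(M.T@d/250).round(3),'spin shares total',round(s/90,3))
E
python3 - <<'E'
from h import *
d=np.load('t.npz');P=d['P']
k=(P[...,2]>167)&(P[...,2]<182);k[:,260:]=False
Q=P[k];ax=np.radians(54.4);ex=np.array([np.cos(ax),np.sin(ax)]);ey=np.array([-ex[1],ex[0]])
X=Q[:,:2]@ex;Y=Q[:,:2]@ey
med=np.median(X);s=abs(X-med)<8;print(len(X),s.sum())
x0=np.median(X[s]);y0=(Y[s].min()+Y[s].max())/2;print('len',np.ptp(Y[s]),'origin',x0*ex+y0*ey, np.polyfit(Y[s],X[s],1))
# inner check: ramp/cheek pts
Q=P[:,:260].reshape(-1,3);Q=Q[(Q[:,2]>20)&(Q[:,2]<160)];X=Q[:,:2]@ex-x0;Y=Q[:,:2]@ey-y0
for a,b in((-100,-20),(80,220)):
  s=(X>a)&(X<b)&(abs(Y)<120);print(a,b,np.percentile(Y[s],[1,99]),np.percentile(X[s],[1,99]))
go(639.2,-235.2,150,136.1)
E
```

```text
641 502
len 170.42084407374716 origin [551.18205238 105.97095159] [2.33039580e-03 4.08009592e+02]
-100 -20 [-67.05245731  65.59810674] [-99.19204387 -21.09390114]
80 220 [-67.94957202  66.06422568] [ 81.63921705 218.50751839]
pos [ 168.6 -549.2  230.5] yaw 17.06 tilt 0.1 width 0.9998701573073543 clock 0.1 q6 1.4311955449225415
shift shares total [ 2.168 -0.648  0.323] spin shares total -1.323
```

Request:
step_arm --pt "1 0.155 -0.046 0.01 0" --pt "1 0.155 -0.046 0.01 0" --pt "1 0.155 -0.046 0.02 0" --pt "1 0.155 -0.046 0.02 0" --pt "1 0.155 -0.046 0.02 0" --pt "1 0.155 -0.046 0.02 0" --pt "1 0.155 -0.046 0.02 0" --pt "1 0.155 -0.046 0.02 0" --pt "1 0.155 -0.046 0.02 0" --pt "1 0.155 -0.046 0.02 0"

```text
clock: 1.1
tool_pos: [506.5, -324.8, 185.6]
tool_rot: [-0.0, 0.989, 0.148, -0.0]
force: [-0.1, 0.0, 0.1]
width: 1.003
grip_force: 0.0
```

Request:
step_arm --pt "1 0.155 -0.046 0.03 0" --pt "1 0.155 -0.046 0.03 0" --pt "1 0.155 -0.046 0.03 0" --pt "1 0.155 -0.046 0.03 0" --pt "1 0 0 0 -0.09" --pt "1 0 0 0 -0.09" --pt "1 0 0 0 -0.09" --pt "1 0 0 0 -0.09" --pt "1 0 0 0 -0.09" --pt "1 0 0 0 -0.09"

```text
clock: 2.1
tool_pos: [639.7, -236.4, 155.5]
tool_rot: [-0.001, 0.839, 0.545, -0.0]
force: [-0.3, 0.2, -0.3]
width: 0.998
grip_force: 0.0
```

Request:
step_arm --pt "1 0 0 0 -0.09" --pt "1 0 0 0 -0.09" --pt "1 0 0 0 -0.09" --pt "1 0 0 0 -0.09" --pt "1 0 0 0 -0.09" --pt "1 0 0 0 -0.09" --pt "1 0 0 0 -0.09" --pt "1 0 0 0 -0.09" --pt "1 0 0 0 -0.06" --pt "1 0 0 0 0"

```text
clock: 3.1
tool_pos: [639.8, -236.5, 155.6]
tool_rot: [-0.001, 0.376, 0.927, 0.0]
force: [-0.0, -0.6, -0.3]
width: 1.003
grip_force: 0.0
```

Run:
```python
from h import *
w=snap('wrist','w1.png');np.savez('w.npz',P=cloud(w),img=w['img']);go(639.2,-235.2,150,136.1)
P=cloud(w)
hsv=cv2.cvtColor(w['img'],cv2.COLOR_RGB2HSV)
m=((hsv[...,1]<70)&(hsv[...,2]>110)&(abs(P[...,0]-639)<75)&(abs(P[...,1]+235)<75)&(P[...,2]<25)).astype(np.uint8)
m=cv2.morphologyEx(m,cv2.MORPH_CLOSE,np.ones((5,5)))
c=max(cv2.findContours(m,0,2)[0],key=cv2.contourArea)[:,0]
k=np.zeros_like(m);cv2.fillPoly(k,[c],1)
Q=P[(k>0)&(P[...,2]>-5)];print(c.min(0),c.max(0),cv2.minAreaRect(Q[:,:2].astype(np.float32)),np.percentile(Q[:,2],[2,50,98]))
T=Q[Q[:,2]>9];print('rim',cv2.minAreaRect(T[:,:2].astype(np.float32)),len(T))
```

```text
pos [ 639.8 -236.5  155.7] yaw 135.74 tilt 0.06 width 1.002066416881594 clock 3.15 q6 0.30083392644508544
shift shares total [0.005 0.002 0.023] spin shares total -0.004
[254 143] [313 241] ((639.5870971679688, -234.86279296875), (57.630210876464844, 102.84038543701172), 46.68486022949219) [ 0.7235066   2.39874439 13.95913223]
rim ((639.5054931640625, -233.47828674316406), (55.755088806152344, 100.78524017333984), 46.62461853027344) 985
```

View pics/w1.png

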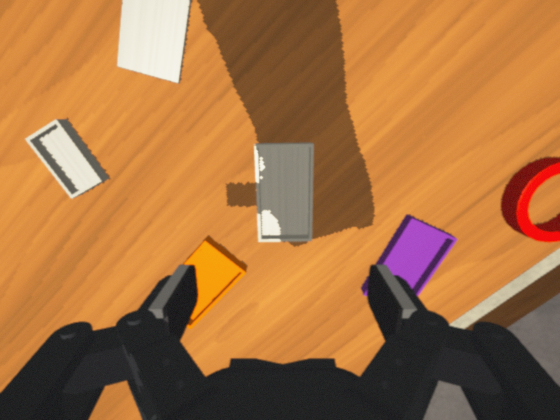

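The wrist view shows the large cover at columns 254–313, rows 143–241, centred between the fingers' line. Next I descend.

Request:
step_arm --pt "1 0.006 0.005 0.1 -0.008" --pt "1 0 0 0.1 0" --pt "1 0 0 0.1 0" --pt "1 0 0 0.1 0" --pt "1 0 0 0.08 0" --pt "1 0 0 0.06 0" --pt "1 0 0 0.04 0" --pt "1 0 0 0.03 0" --pt "1 0 0 0.015 0" --pt "1 0 0 0 0"

```text
clock: 4.15
tool_pos: [640.0, -234.8, 0.1]
tool_rot: [0.0, 0.37, 0.929, -0.0]
force: [-0.6, -0.9, 0.7]
width: 0.998
grip_force: 0.0
```

Request:
step_arm --pt "-0.2 0 0 0 0" --pt "-0.4 0 0 0 0" --pt "-1 0 0 0 0" --pt "-1 0 0 0 0" --pt "-1 0 0 0 0" --pt "-1 0 0 0 0" --pt "-1 0 0 0 0" --pt "-1 0 0 0 0" --pt "-1 0 0 0 0" --squeeze 40

```text
clock: 5.05
tool_pos: [640.6, -235.1, 1.2]
tool_rot: [0.001, 0.37, 0.929, -0.0]
force: [-0.3, 1.4, 5.5]
width: 0.641
grip_force: 43.5
```

Request:
step_arm --pt "-1 0 0 -0.02 0" --pt "-1 0 0 -0.04 0" --pt "-1 0 0 -0.08 0" --pt "-1 0 0 -0.12 0" --pt "-1 0 0 -0.15 0" --pt "-1 0 0 -0.15 0" --pt "-1 0 0 -0.15 0" --pt "-1 0 0 -0.15 0" --pt "-1 0 0 -0.15 0" --pt "-1 0 0 -0.1 0"

```text
clock: 6.05
tool_pos: [640.0, -234.7, 281.4]
tool_rot: [0.002, 0.37, 0.929, -0.0]
force: [0.2, -0.5, -0.4]
width: 0.643
grip_force: 42.9
```

Run:
```python
from h import *
snap('scene','s2.png');w=snap('wrist','w2.png')
o=ctrl.get_obs();print(o['width'],o['grip_force'],o['force'])
ax=np.radians(54.4);p=np.array([551.2,106])-26*np.array([np.cos(ax),np.sin(ax)]);print(p)
go(p[0],p[1],250,54.4)
a=cv2.imread('pics/s2.png');b=cv2.imread('pics/w2.png');cv2.imwrite('pics/c2.png',cv2.resize(np.vstack([a[0:260],b[100:400]]),(560,560)))
```

```text
0.6430677088222169 42.93365478515625 [ 1.70156824 -0.50689826 -1.34172545]
[536.06480278  84.85938021]
pos [ 641.2 -235.3  283. ] yaw 136.58 tilt 0.46 width 0.6430677088222169 clock 6.15 q6 0.2886437655945331
shift shares total [1.187 0.641 0.124] spin shares total 0.913
```

View pics/c2.png

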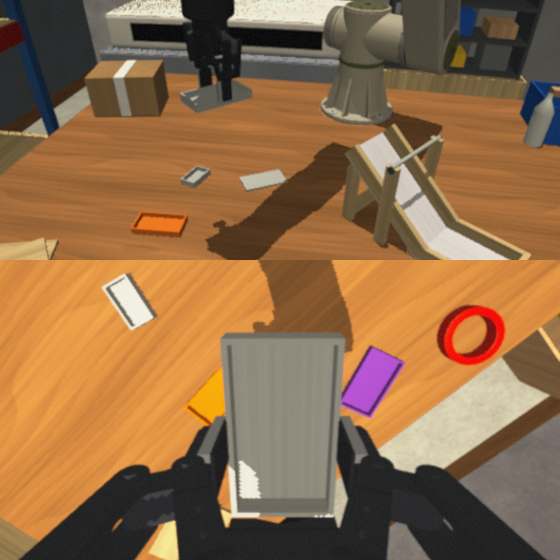

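The cover is held centrally at composite pixels (285,425), looks level and the other parts are undisturbed. Now I carry it to the chute.

Request:
step_arm --pt "-1 0.06 0.03 0 0" --pt "-1 0.12 0.065 0 0" --pt "-1 0.13 0.07 0 0" --pt "-1 0.13 0.07 0 0" --pt "-1 0.13 0.07 0 0" --pt "-1 0.13 0.07 0 0" --pt "-1 0.13 0.07 0 0" --pt "-1 0.13 0.07 0 0" --pt "-1 0.12 0.065 0 0" --pt "-1 0.107 0.061 0.05 0"

```text
clock: 7.15
tool_pos: [533.8, 87.2, 265.3]
tool_rot: [0.001, 0.37, 0.929, 0.0]
force: [1.1, -1.0, -1.0]
width: 0.643
grip_force: 42.9
```

Request:
step_arm --pt "-1 0 0 0 0.08" --pt "-1 0 0 0 0.09" --pt "-1 0 0 0 0.09" --pt "-1 0 0 0 0.09" --pt "-1 0 0 0 0.09" --pt "-1 0 0 0 0.09" --pt "-1 0 0 0 0.09" --pt "-1 0 0 0 0.09" --pt "-1 0 0 0 0.09" --pt "-1 0 0 0 0.08"

```text
clock: 8.15
tool_pos: [533.5, 85.6, 263.6]
tool_rot: [-0.001, 0.879, 0.478, -0.001]
force: [0.2, -0.0, -0.6]
width: 0.64
grip_force: 42.9
```

Request:
step_arm --pt "-1 0 0 0 0.033" --pt "-1 0 0 0 0" --pt "-1 0 0 0 0"

```text
clock: 8.45
tool_pos: [533.9, 85.7, 264.1]
tool_rot: [-0.0, 0.889, 0.458, -0.001]
force: [0.1, -0.1, -0.9]
width: 0.644
grip_force: 42.9
```

Run:
```python
from h import *
go(536.1,84.9,190,54.4)
ax=np.radians(54.4);ex=np.array([np.cos(ax),np.sin(ax)]);ey=np.array([-ex[1],ex[0]]);O=np.array([551.2,106])
for n in('top','wrist','scene'):
    w=snap(n,n+'3.png');P=cloud(w);img=w['img'].astype(int)
    X=(P[...,:2]-O)@ex;Y=(P[...,:2]-O)@ey;Z=P[...,2]
    # bar
    b=(abs(X)<10)&(Z>165)&(Z<180)&(abs(Y)<90)
    if b.sum(): print(n,'bar n',b.sum(),'x',np.median(X[b]),'y',Y[b].min(),Y[b].max(),'z',np.percentile(Z[b],[50,95]))
    sat=img.max(-1)-img.min(-1)
    zt=ctrl.get_obs()['tool_pos'][2]
    c=(abs(Z-zt-6)<22)&(abs(X+26)<70)&(abs(Y)<(27))&(img.max(-1)>70)&(sat<50)
    if c.sum()>30:
        f=c&(abs(X+26)<40)&(abs(Y)<20)
        Q=np.c_[X[f],Y[f],np.ones(f.sum())];g=np.linalg.lstsq(Q,Z[f],rcond=None)[0]
        print(n,'cover n',c.sum(),'x',np.percentile(X[c],[.5,99.5]),'y',np.percentile(Y[c],[.5,99.5]),'plane',g,'zmed',np.median(Z[f]),'tcp',zt)
```

```text
pos [533.9  85.7 264.1] yaw 54.49 tilt 0.09 width 0.6441786087613554 clock 8.45 q6 2.2011272733916774
shift shares total [0.003 0.009 0.297] spin shares total 0.001
top bar n 197 x -1.4499031753287623 y -85.31977391717317 85.20791973690513 z [172.45987656 176.05521805]
top cover n 1154 x [-76.32116556  22.90907236] y [-26.69105614  26.8704148 ] plane [-3.20782762e-03  5.09400203e-03  2.65742086e+02] zmed 265.8778111679797 tcp 264.3464201866642
wrist bar n 1325 x 2.8732547691658996 y -84.96601472293439 85.43074142568416 z [172.33824636 174.59429167]
wrist cover n 18942 x [-74.15798281  25.35885855] y [-25.34212048  26.74413832] plane [9.30181240e-04 8.46237918e-04 2.65276928e+02] zmed 265.2502982809083 tcp 264.56749506866146
scene bar n 326 x 5.950579086801489 y -88.41116741581993 84.3684100786824 z [174.51670541 176.86731271]
scene cover n 752 x [-72.66531953  27.89951862] y [-26.93600973  26.95104171] plane [ 4.63095212e-03 -7.92641534e-03  2.68072373e+02] zmed 267.93928938137003 tcp 264.67713646486095
```

View pics/wrist3.png

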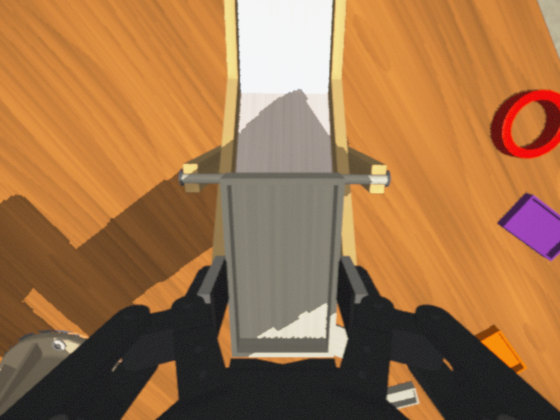

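The wrist view shows the cover level and square to the chute. The bar is at row 179 (columns 182–388), and the cover spans columns 222–342, centred between the posts. The middle measures about 26 mm uphill, so I lower it.

Request:
step_arm --pt "-1 0.002 0.004 0.04 0" --pt "-1 0 0 0.07 0" --pt "-1 0 0 0.07 0" --pt "-1 0 0 0.06 0" --pt "-1 0 0 0.04 0" --pt "-1 0 0 0.03 0" --pt "-1 0 0 0.015 0" --pt "-1 0 0 0.01 0" --pt "-1 0 0 0 0" --pt "-1 0 0 0 0"

```text
clock: 9.6
tool_pos: [536.0, 85.5, 181.8]
tool_rot: [0.0, 0.889, 0.457, 0.0]
force: [-0.3, 0.5, -0.5]
width: 0.64
grip_force: 42.9
```

Run:
```python
from h import *
go(536.1,84.9,180,54.4)
print(ctrl.get_obs()['force'])
ax=np.radians(54.4);ex=np.array([np.cos(ax),np.sin(ax)]);ey=np.array([-ex[1],ex[0]]);O=np.array([551.2,106])
w=snap('wrist');P=cloud(w);X=(P[...,:2]-O)@ex;Y=(P[...,:2]-O)@ey;Z=P[...,2]
f=(abs(X+26)<40)&(abs(Y)<20)&(abs(Z-182)<15);print('floor z',np.median(Z[f]))
c=(abs(Y)<20)&(Z>177)&(Z<205)&(X<60);print('x',np.percentile(X[c],[.5,99.5]))
for s in(-1,1):
    b=(abs(s*Y-60)<20)&(abs(X)<12)&(Z>165)&(Z<182);print('bar',np.median(X[b]),np.percentile(X[b],[2,98]),np.percentile(Z[b],95))
```

```text
pos [536.   85.5 181.8] yaw 54.41 tilt 0.06 width 0.6404679009341974 clock 9.6 q6 2.202179233640965
shift shares total [-0.002  0.002  0.007] spin shares total 0.0
[-0.3388795   0.47306498 -0.46628478]
floor z 182.69643187369405
x [-73.16385118  26.31308877]
bar 3.336639715803635 [-8.46227008 11.27215005] 174.6111877063808
bar 3.7619749943434098 [-7.55341015 11.0903239 ] 174.5550683569709
```

Request:
step_arm --pt "-1 0 0 0.01 0" --pt "-1 0 0 0 0" --pt "-1 0 0 0 0"

```text
clock: 9.95
tool_pos: [535.6, 85.5, 178.8]
tool_rot: [0.0, 0.889, 0.457, -0.0]
force: [0.0, -1.5, -1.1]
width: 0.639
grip_force: 42.9
```

Request:
step_arm --pt "1 0 0 0 0" --pt "1 0 0 0 0" --pt "1 0 0 0 0" --pt "1 0 0 0 0" --pt "1 0 0 0 0" --pt "1 0 0 0 0" --pt "1 0 0 0 0" --pt "1 0 0 0 0" --pt "1 0 0 0 0" --pt "1 0 0 0 0"

```text
clock: 10.95
tool_pos: [535.6, 85.5, 178.8]
tool_rot: [0.0, 0.889, 0.457, 0.0]
force: [0.3, -0.2, -0.2]
width: 1.002
grip_force: 0.0
```

Request:
step_arm --pt "1 0 0 0 0" --pt "1 0 0 0 0" --pt "1 0 0 0 0" --pt "1 0 0 0 0" --pt "1 0 0 0 0" --pt "1 0 0 0 0" --pt "1 0 0 0 0" --pt "1 0 0 0 0" --pt "1 0 0 0 0" --pt "1 0 0 0 0"

```text
clock: 11.95
tool_pos: [535.6, 85.5, 178.8]
tool_rot: [0.0, 0.889, 0.457, -0.0]
force: [0.9, 0.1, -0.6]
width: 1.001
grip_force: 0.0
```

Run:
```python
from h import *
snap('scene','s4.png');print(ctrl.get_obs()['force'])
```

```text
[ 0.38510669 -0.64662704 -0.55454855]
```

View pics/s4.png

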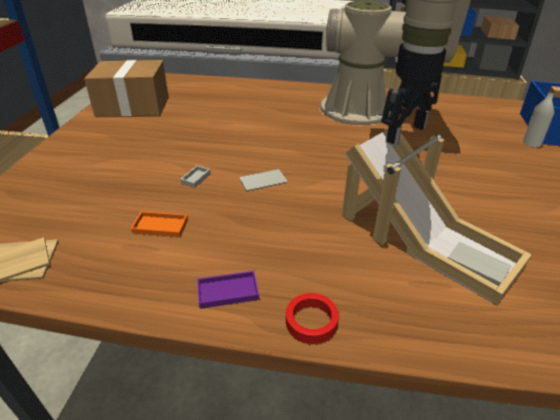

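The cover has slid into the catch tray at (480,263), apparently closed face up. I raise the arm clear and check the height and flatness.

Request:
step_arm --pt "1 0 0 -0.05 0" --pt "1 0 0 -0.1 0" --pt "1 0 0 -0.1 0" --pt "1 0 0 -0.1 0" --pt "1 0 0 -0.05 0" --pt "1 0 0 0 0" --pt "1 0 0 0 0" --pt "1 0 0 0 0" --pt "1 0 0 0 0"

```text
clock: 12.9
tool_pos: [534.9, 85.5, 277.4]
tool_rot: [-0.0, 0.889, 0.457, -0.001]
force: [0.3, 0.2, -0.1]
width: 1.001
grip_force: 0.0
```

Run:
```python
from h import *
ax=np.radians(54.4);ex=np.array([np.cos(ax),np.sin(ax)]);ey=np.array([-ex[1],ex[0]]);O=np.array([551.2,106])
for n in('top','scene'):
    w=snap(n);P=cloud(w);X=(P[...,:2]-O)@ex;Y=(P[...,:2]-O)@ey;Z=P[...,2]
    c=(X>85)&(X<215)&(abs(Y)<48)&(Z>12)&(Z<29)
    Q=np.c_[X[c],Y[c],np.ones(c.sum())];g=np.linalg.lstsq(Q,Z[c],rcond=None)[0]
    print(n,c.sum(),np.percentile(X[c],[1,50,99]),np.percentile(Y[c],[1,50,99]),np.percentile(Z[c],[5,50,95]),g)
```

```text
top 1108 [122.63710462 167.94546082 214.1320033 ] [-37.50838161  -8.13096826  20.9456526 ] [14.69435792 17.78134559 20.56954103] [1.98959771e-03 4.30640387e-04 1.73829388e+01]
scene 1111 [127.75455486 173.15959281 214.25951036] [-38.58464152 -11.84947746  20.45621392] [15.74540956 18.98498815 20.65084975] [-8.44416404e-03  2.24669244e-02  2.04785581e+01]
```

The closed face is up and flat at z ≈ 18 mm, matching the 4 mm floor plus 14 mm cover, so the cover lies hollow side down inside the tray.

```bash
python3 -c "
from workcell import ctrl
print(ctrl.close_job())"
```

```text
the job is handed in; nothing more can be done
None
```

The large cover tipped over the bar and came to rest hollow side down and flat in the catch tray, the small cover and blank were not touched, and the job is handed in; no verdict was returned.

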